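# Reverse the stripped castor parts for reassembly

## Robot

A 6-joint arm with a two-finger parallel gripper is mounted at the origin on the work surface. World frame = base frame: x ahead of the robot, y to its left, z up, the work surface at z = 0. Lengths are in m, angles in degrees, forces in N, time in s.
With the tool pointing down it reaches from about 0.375 to 0.75 m from the base axis. Payload 9 kg.
Tool frame: the origin (TCP) lies midway between the tips of the shut fingers; the grasp point (between the pads) lies 19 mm behind it; y points along the fingers, z is the direction in which the jaws open and shut, and the axes are right-handed (so a half turn about y gives the same grasp; the last joint's range is limited). The gripper opens to 85 mm and grips with 20 to 120 N. Pads are 22 mm wide; open, the fingers measure 114 mm over their backs; the gripper's body (76 mm by 85 mm) begins 54 mm behind the grasp point. The pads swing forward as they close: fully open they stand 13 mm farther back than shut.
Start: joints at [-82.833, 5.964, 5.575, 89.605, 0, 77.527], TCP at [0.202, -0.565, 0.231] pointing down, gripper open.
Joint ranges: [-171.21, 171.21], [-48.23, 106.86], [-62.78, 66.21], [-105.2, 120.99], [-86.42, 89.51], [-180, 180]. Speed limits (degrees/s): [127.2, 127.2, 147.25, 180, 180, 180].

## Interface

Orientations are given as [roll, pitch, yaw] about the fixed x, y, z axes, in that order (R = Rz(yaw) Ry(pitch) Rx(roll)).
In Python, from rig import arm gives the robot as it stands. The module is installed in compiled form; this text tells all that it offers.
- The arm moves only by the shell command python3 -m crank 'ROWS' [FORCE]. ROWS is JSON, one flat list of numbers, 7 for each row, row after row: the turn, a rotation vector about the tool's x, y, z in degrees, then the shift along the tool's x, y, z in mm, then the finger opening in mm, from 0 to 85.4. A call has 1 to 5 rows; each row shifts and turns the pose as measured when the row begins, along the tool's axes as they then stand; what a row does not reach is not made up. A row lasts 1/12 s, in which the tool goes at most 41.7 mm and 7.16 degrees, less where a joint would pass 70% of its speed; a pose out of reach is approached as far as the arm can. A call with a gripper value outside its range is refused whole. The fingers move at their own pace and stop on an object; FORCE is the grip in N (left out, the last holds). Time passes only in rows, so rows that do not move let the fingers close. It gives the time, the measured TCP pose, the force and the opening at its end, in the units of the state.
- arm.observe(): the state, without advancing time (a new reading comes with each control period).
- arm.read_camera(name): name is "scene" or "top"; returns a dict with "color" (400x640x3 uint8, red, green, blue), "z_map" (400x640 float32, m along the optical axis (not along the pixel's ray), 0 where there is no reading), "mtx" (3x3 intrinsics, pixels), "R" (3x3) and "t" (3): a world point X has camera coordinates R X + t. Camera axes: x right, y down, z forward; pixel columns grow to the right and rows downward; lengths in m; the calibration is good to about 2 mm. A picture is of the moment at which its call begins.
- arm.sign_off(): hands the job in, once; it reports no verdict.
The state is a dict: "time": time; "joint_positions": joint angles; "joint_velocities": joint speeds; "effort": joint torques, N m; "ee_pos": TCP position; "ee_rot": TCP orientation; "ft_force": force on the tool from outside, world axes, zero at the start; "moment": the same for the moment, N m; "width": finger opening in m.
Only numpy, scipy, OpenCV 4.12 (cv2) and the standard library are available. Lean on these libraries where they do the work, as an engineer would, in place of code of your own. Each camera call takes 0.05 s, during which the arm holds its last target.

## Task

The four castor parts stand in the plywood rack in the order in which they came off, counted from its handle end. Move them to the aluminium rack in the reverse order, one per pocket, so that the part nearest the handle of the plywood rack ends up farthest from the handle of the aluminium rack, and so on along the row. Each must stand upright on its pocket's floor, the same way up as before, and be let go.

Things in the scene. Friction and masses are not known exactly. Their poses are not given: they have to be found in the camera images.
- strip_rack: Plywood rack, a part in each pocket at the start. 70 x 268 mm, dark U-shaped pull handle at its +y end. Four pockets, 62 mm square inside, in a row along its y: centres at x = 0, y = +99 (next to the handle), +33, -33, -99 mm. Walls 4 mm thick, tops at 14 mm; pocket floors 4 mm above the bench. Fixed; left or right side, yaw within 0.35 rad. Origin: centre of underside, z up.
- build_rack: Aluminium rack, empty at the start. 70 x 268 mm, dark U-shaped pull handle at its +y end. Four pockets, 62 mm square inside, in a row along its y: centres at x = 0, y = +99 (next to the handle), +33, -33, -99 mm. Walls 4 mm thick, tops at 14 mm; pocket floors 4 mm above the bench. Fixed; left or right side, yaw within 0.35 rad. Origin: centre of underside, z up.
- wheel_mid (a point): Castor wheel: short black rubber-tyred cylinder, 44 mm diameter, 34 mm high, with a grey hub on its top; lies flat, axis upright; about 80 g. Point: its centre, half-way up, z up. Starts in any plywood pocket, within 5 mm of its middle.
- sleeve_mid (a point): Spacer sleeve: plain bright steel tube, 30 mm outer diameter, 22 mm bore, 50 mm high, standing on end; about 100 g. Point: its centre, half-way up, z up. Starts in any plywood pocket, within 5 mm of its middle.
- bush_mid (a point): Flanged bush: brass, standing on its flange (44 mm diameter, 7 mm thick at the bottom); the barrel above is 26 mm in diameter; 42 mm high in all; about 110 g. Point: its centre, half-way up, z up. Starts in any plywood pocket, within 5 mm of its middle.
- nut_mid (a point): Long hex nut: dark steel, 30 mm across flats (35 mm across corners), 40 mm high, standing on end; one pair of flats faces along its own x axis, which starts within 0.2 rad of the rack's x axis; about 120 g. Point: its centre, half-way up, z up. Starts in any plywood pocket, within 5 mm of its middle.
- rest_wheel: Square cork rest, 58 by 58 by 4 mm, fixed on the floor of the plywood pocket in which the wheel stands at the start. It stays there and so marks where the wheel came from. The four rests look alike. Origin: centre of underside.
- rest_sleeve: Square cork rest, 58 by 58 by 4 mm, fixed on the floor of the plywood pocket in which the sleeve stands at the start. It stays there and so marks where the sleeve came from. The four rests look alike. Origin: centre of underside.
- rest_bush: Square cork rest, 58 by 58 by 4 mm, fixed on the floor of the plywood pocket in which the bush stands at the start. It stays there and so marks where the bush came from. The four rests look alike. Origin: centre of underside.
- rest_nut: Square cork rest, 58 by 58 by 4 mm, fixed on the floor of the plywood pocket in which the nut stands at the start. It stays there and so marks where the nut came from. The four rests look alike. Origin: centre of underside.
There are look-alikes about, which are no part of the job. Of the things shaped like the part that bears bush_mid, the brass one is meant.

How it is judged:
By the outcome, as a careful person would: the job done as asked, in the order asked, and still so for the second after the job is handed in, with the robot touching nothing.
It also fails if it takes over 112 s, if anything falls off the work surface, if the arm or the gripper's body presses on something with over 40 N, if the wrist force passes 120 N, or if a joint passes its speed limit or range.

## Working session

There is one attempt and no reset: what is moved stays moved. The work goes in short steps, Python scripts to look and compute and a shell command to move; the robot and the scene stay as the last step left them, time stands still between calls to the robot, and variables do not carry over. Pictures are saved under pics/ and viewed, and the job is handed in when it is done.

```bash
mkdir -p pics; ls
python3 - <<'E'
from rig import arm
import cv2,numpy as np
print(arm.observe())
for n in("scene","top"):
    c=arm.read_camera(n); cv2.imwrite(f"pics/{n}0.png",cv2.cvtColor(c["color"],cv2.COLOR_RGB2BGR)); np.savez(f"{n}0.npz",**c); print(n,c["mtx"].tolist(),c["R"].round(3).tolist(),c["t"])
E
```

```text
pics
{'time': 0.0, 'joint_positions': array([-8.28322015e+01,  6.00011817e+00,  5.52592814e+00,  8.96073166e+01,
        2.10125481e-03,  7.75281231e+01]), 'joint_velocities': array([-0.07230186,  0.09786347,  0.03573449, -0.08589374,  0.04137297,
       -0.04972162]), 'effort': array([-1.37885650e-04, -5.56936240e+01,  5.03643465e+01,  1.71972677e-02,
       -2.79787846e-04, -3.55027495e-06]), 'ee_pos': array([ 0.20165003, -0.56471776,  0.23049617]), 'ee_rot': array([-9.00791294e+01,  1.96538609e-02, -1.60360340e+02]), 'ft_force': array([ 0.32089961,  0.23165306, -0.31549062]), 'moment': array([ 0.03625448, -0.02814599,  0.08193294]), 'width': 0.08541860107093781}
scene [[427.6682347551188, 0.0, 322.26112030301545], [0.0, 427.6682347551188, 201.8331670577061], [0.0, 0.0, 1.0]] [[-0.24, 0.971, -0.016], [0.688, 0.159, -0.708], [-0.684, -0.181, -0.706]] [ 0.12678712 -0.32961239  1.36116644]
top [[421.432174447864, 0.0, 320.6634084331693], [0.0, 421.432174447864, 201.6292419288082], [0.0, 0.0, 1.0]] [[0.01, -1.0, 0.001], [-0.994, -0.01, -0.104], [0.104, -0.0, -0.995]] [0.01132915 0.52729083 0.93658569]
```

View pics/scene0.png

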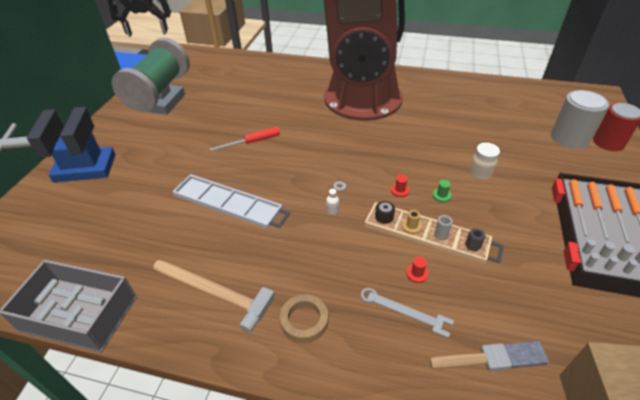

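View pics/top0.png

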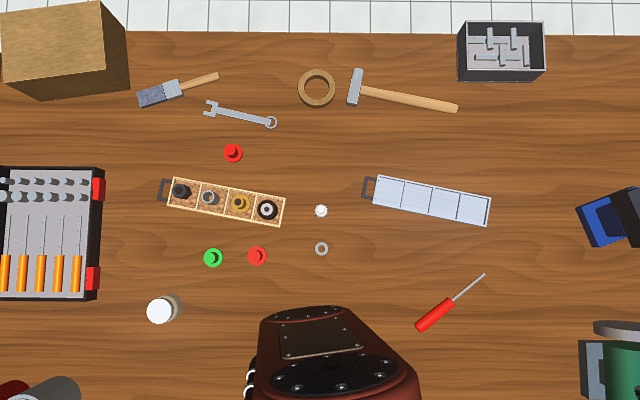

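```bash
cat > h.py <<'E'
import numpy as np,cv2
def load(n): return dict(np.load(n))
def ray(c,u,v,z):
    d=np.linalg.inv(c["mtx"])@np.array([u,v,1.]); o=-c["R"].T@c["t"]; d=c["R"].T@d
    return o+d*(z-o[2])/d[2]
def proj(c,X):
    p=c["mtx"]@(c["R"]@np.asarray(X,float)+c["t"]); return p[:2]/p[2]
def cloud(c):
    z=c["z_map"]; v,u=np.mgrid[:400,:640]; K=c["mtx"]
    P=np.stack([(u-K[0,2])/K[0,0]*z,(v-K[1,2])/K[1,1]*z,z],-1)
    P=(P-c["t"])@c["R"]; P[z==0]=np.nan; return P
E
python3 - <<'E'
from h import *
c=load("top0.npz"); I=cv2.cvtColor(c["color"],cv2.COLOR_RGB2BGR)
a=cv2.resize(I[165:235,150:300],None,fx=5,fy=5,interpolation=cv2.INTER_CUBIC)
cv2.imwrite("pics/crop_t.png",a)
b=cv2.resize(I[165:235,350:500],None,fx=5,fy=5,interpolation=cv2.INTER_CUBIC)
cv2.imwrite("pics/crop_b.png",b)
s=load("scene0.npz"); I=cv2.cvtColor(s["color"],cv2.COLOR_RGB2BGR)
cv2.imwrite("pics/crop_s.png",cv2.resize(I[170:290,355:510],None,fx=5,fy=5,interpolation=cv2.INTER_CUBIC))
P=cloud(c)
for (u,v) in [(181,190),(210,197),(240,203),(267,210),(390,190),(420,196),(300,300),(300,150),(320,211)]: print(u,v,P[v,u].round(4))
E
```

```text
181 190 [0.548  0.33   0.0489]
210 197 [0.5378 0.2758 0.0057]
240 203 [0.5197 0.1963 0.052 ]
267 210 [0.5053 0.1367 0.0445]
390 190 [ 0.5591 -0.1466  0.0017]
420 196 [ 0.5451 -0.2162  0.0055]
300 300 [0.3028 0.0616 0.0034]
300 150 [ 0.6536  0.0671 -0.0014]
320 211 [0.5024 0.0178 0.0662]
```

View pics/crop_t.png

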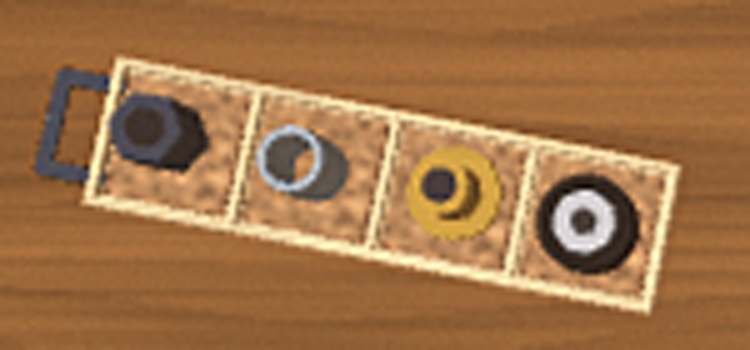

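View pics/crop_b.png

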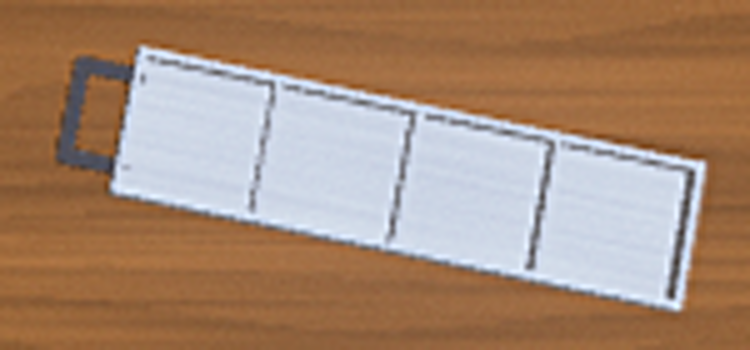

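View pics/crop_s.png

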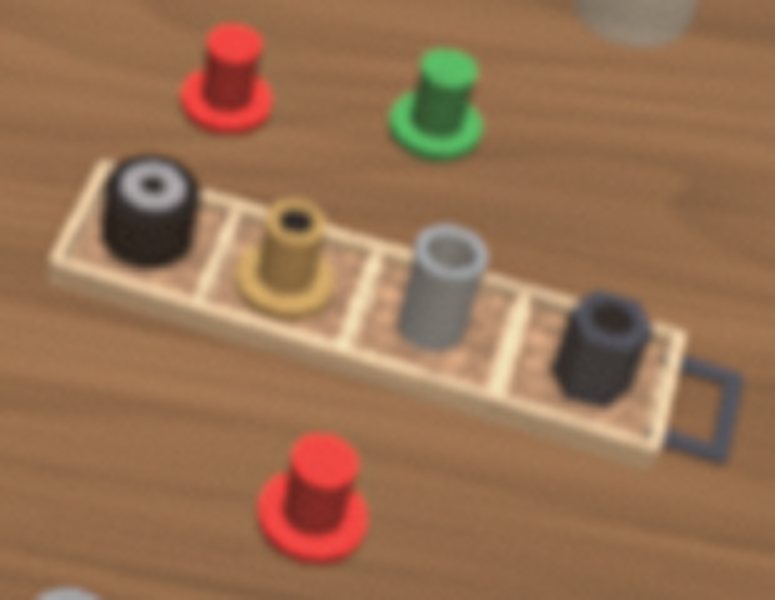

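```bash
cat > racks.py <<'E'
from h import *
def rack(c,lo,x0,x1,y0,y1,name):
    I=c["color"][y0:y1,x0:x1]; hsv=cv2.cvtColor(I,cv2.COLOR_RGB2HSV)
    H,S,V=[hsv[...,i].astype(int) for i in range(3)]
    m=((V>150)&(S<60)) if name=="b" else (V>195)&(S<110)
    m=m.astype(np.uint8)
    m=cv2.morphologyEx(m,cv2.MORPH_CLOSE,np.ones((3,3)))
    cs,_=cv2.findContours(m,cv2.RETR_EXTERNAL,cv2.CHAIN_APPROX_NONE)
    k=max(cs,key=lambda q:np.prod(cv2.boundingRect(q)[2:]))
    P=np.array([ray(c,p[0,0]+x0,p[0,1]+y0,.014)[:2] for p in k])
    r=cv2.minAreaRect((P*1000).astype(np.float32)); return r,k
if __name__=="__main__":
    c=load("top0.npz")
    for n,b in(("p",(160,300,170,235)),("b",(368,500,165,235))):
        r,k=rack(c,0,*b,n); print(n,r)
        (cx,cy),(w,h),a=r; A=a if w>h else a+90  # long direction
        d=np.radians(A); d=np.array([np.cos(d),np.sin(d)]); d=d if d[1]>0 else -d
        print("yaw",np.degrees(np.arctan2(-d[0],d[1])))
        for y in(99,33,-33,-99): print(y,(np.array([cx,cy])+y*d).round(1))
    # part tops
    I=c["color"]
E
python3 racks.py
python3 - <<'E'
from h import *
for n in("top0.npz","scene0.npz"):
    c=load(n); P=cloud(c)
    print(n)
    for nm,z,(x,y) in(("nut",.048,(.545,.325)),("sleeve",.058,(.535,.262)),("bush",.050,(.52,.197)),("wheel",.042,(.505,.135))):
        m=(np.abs(P[...,2]-z)<.007)&(np.hypot(P[...,0]-x,P[...,1]-y)<.035)
        ys,xs=np.nonzero(m); u,v=xs.mean(),ys.mean()
        r,_,_=cv2.minAreaRect(np.stack([xs,ys],1).astype(np.float32)) if 0 else (None,0,0)
        (cu,cv),rad=cv2.minEnclosingCircle(np.stack([xs,ys],1).astype(np.float32))
        print(nm,m.sum(),round(rad,1),"median z",np.nanmedian(P[m][:,2]).round(4),"centroid",ray(c,u,v,z).round(4),"circ",ray(c,cu,cv,z).round(4),(u,v))
E
```

```text
p ((527.0724487304688, 236.8671875), (268.0303649902344, 70.0109634399414), 79.6089859008789)
yaw -10.391014099121092
99 [544.9 334.2]
33 [533.  269.3]
-33 [521.1 204.4]
-99 [509.2 139.5]
b ((535.0118408203125, -240.4945526123047), (268.9176330566406, 70.50286102294922), 78.622802734375)
yaw -11.377197265624996
99 [ 554.5 -143.4]
33 [ 541.5 -208.1]
-33 [ 528.5 -272.8]
-99 [ 515.5 -337.5]
top0.npz
nut 172 7.8 median z 0.0481 centroid [0.5478 0.3351 0.048 ] circ [0.5474 0.3355 0.048 ] (np.float64(178.87209302325581), np.float64(190.11046511627907))
sleeve 78 6.8 median z 0.0577 centroid [0.5329 0.2676 0.058 ] circ [0.5329 0.2673 0.058 ] (np.float64(207.5), np.float64(196.48717948717947))
bush 112 5.9 median z 0.0505 centroid [0.5229 0.2023 0.05  ] circ [0.523  0.2021 0.05  ] (np.float64(237.52678571428572), np.float64(201.66071428571428))
wheel 303 9.7 median z 0.0427 centroid [0.5078 0.1383 0.042 ] circ [0.5078 0.1382 0.042 ] (np.float64(266.47854785478546), np.float64(208.97689768976898))
scene0.npz
nut 179 8.7 median z 0.0478 centroid [0.5486 0.3374 0.048 ] circ [0.5507 0.3368 0.048 ] (np.float64(476.79888268156424), np.float64(234.31284916201116))
sleeve 100 7.0 median z 0.0568 centroid [0.5347 0.2693 0.058 ] circ [0.5342 0.2692 0.058 ] (np.float64(444.55), np.float64(220.83))
bush 106 6.0 median z 0.0498 centroid [0.5238 0.2046 0.05  ] circ [0.5238 0.2047 0.05  ] (np.float64(413.6698113207547), np.float64(214.72641509433961))
wheel 244 9.7 median z 0.042 centroid [0.5099 0.1412 0.042 ] circ [0.5094 0.1413 0.042 ] (np.float64(385.1844262295082), np.float64(208.13114754098362))
```

Pictured: the plywood rack from its handle holds the nut (179,190), sleeve (207,196), bush (238,202) and wheel (266,209). Things shaped like the bush: brass in the rack (238,202), red (232,153), red (257,256), green (213,257). The brass one fits, and the enlarged crop confirms it. The aluminium rack is empty, with its handle at (368,187). So the aluminium pockets get the wheel at +99, bush at +33, sleeve at -33 and nut at -99.

```bash
cat > go.py <<'E'
# usage: go.py x y z yaw [mm,deg] : what is left, in tool axes
import sys,numpy as np
from scipy.spatial.transform import Rotation as R
from rig import arm
o=arm.observe(); r=R.from_euler("xyz",o["ee_rot"],degrees=True)
x,y,z,w=map(float,sys.argv[1:5])
t=R.from_euler("xyz",[-90,0,w],degrees=True)
print("t",round(o["time"],2),"pos",(o["ee_pos"]*1000).round(1),"rot",o["ee_rot"].round(1),"w",round(o["width"]*1000,1),"F",o["ft_force"].round(1),"j",o["joint_positions"].round(0))
d=np.array([x,y,z])-o["ee_pos"]*1000
print("turn left",(r.inv()*t).as_rotvec(degrees=True).round(1),"shift now axes",r.inv().apply(d).round(1),"shift after turn",t.inv().apply(d).round(1))
E
python3 -m crank '[0,-7,0,0,0,0,85, 0,-7,0,0,0,0,85, 0,-7,0,0,0,0,85, 0,-7,0,0,0,0,85, 0,-7,0,0,0,0,85]' 40
python3 go.py 548 336 130 -100.4
# nut yaw
python3 - <<'E'
from h import *
c=load("top0.npz");P=cloud(c)
m=((np.abs(P[...,2]-.048)<.007)&(np.hypot(P[...,0]-.547,P[...,1]-.335)<.03)).astype(np.uint8)
k=max(cv2.findContours(m,0,1)[0],key=cv2.contourArea)
Q=np.array([ray(c,*p[0],.048)[:2]*1000 for p in k],np.float32);Q-= Q.mean(0)
print(Q.round(1).tolist())
for a in range(-30,31,4): 
    w=[np.ptp(Q@np.array([np.cos(b),np.sin(b)])) for b in np.radians([a,a+60,a+120])]; print(a,np.round(w,1),round(sum(w),1))
E
```

```text
time: 0.52
ee_pos: [0.2015, -0.5636, 0.2281]
ee_rot: [-90.2, 0.2, -124.6]
ft_force: [-0.2, 0.4, -0.5]
width: 0.0847
t 0.52 pos [ 201.5 -563.6  228.1] rot [ -90.2    0.2 -124.6] w 84.7 F [-0.2  0.4 -0.5] j [-83.   6.   5.  90.  -0.  42.]
turn left [  0.2 -24.2  -0.3] shift now axes [-936.7  102.8 -225.8] shift after turn [-947.4   98.1  178.4]
[[16.299999237060547, 7.400000095367432], [14.0, 9.5], [11.699999809265137, 11.699999809265137], [9.5, 11.600000381469727], [7.199999809265137, 13.699999809265137], [4.900000095367432, 15.800000190734863], [2.5999999046325684, 18.0], [0.4000000059604645, 15.600000381469727], [-1.899999976158142, 15.5], [-4.199999809265137, 15.399999618530273], [-6.400000095367432, 13.100000381469727], [-8.699999809265137, 13.0], [-10.899999618530273, 12.899999618530273], [-13.100000381469727, 10.5], [-13.100000381469727, 8.300000190734863], [-13.100000381469727, 6.0], [-13.100000381469727, 3.799999952316284], [-13.100000381469727, 1.5], [-13.0, -0.699999988079071], [-15.300000190734863, -3.0], [-15.199999809265137, -5.300000190734863], [-15.199999809265137, -7.5
[... 479 characters left out ...]
30273], [12.0, -10.800000190734863], [14.199999809265137, -8.5], [14.199999809265137, -6.199999809265137], [14.199999809265137, -4.0], [14.100000381469727, -1.7000000476837158], [14.100000381469727, 0.5], [14.100000381469727, 2.799999952316284], [16.299999237060547, 5.099999904632568]]
-30 [33.2 34.8 34.1] 102.0
-26 [32.9 34.5 33.7] 101.0
-22 [32.5 34.  33.6] 100.1
-18 [31.9 33.4 33.4] 98.7
-14 [31.1 32.6 33. ] 96.7
-10 [30.2 32.7 32.4] 95.4
-6 [30.6 32.9 32.5] 96.1
-2 [31.3 33.5 32.7] 97.5
2 [32.  34.2 32.7] 98.9
6 [32.9 34.7 32.6] 100.2
10 [33.7 35.  32.8] 101.5
14 [34.2 35.1 32.9] 102.3
18 [34.6 35.1 33. ] 102.7
22 [34.8 34.9 33.2] 103.0
26 [34.9 34.6 33.3] 102.7
30 [34.8 34.1 33.2] 102.0
```

```bash
python3 -m crank '[0,-7,0,0,0,0,85, 0,-7,0,0,0,0,85, 0,-7,0,0,0,0,85, 0,-3.4,0,0,0,0,85, 0,0,0,0,0,36,85]' >/dev/null
python3 -m crank '[0,0,0,-20,0,36,85, 0,0,0,-20,0,36,85, 0,0,0,-20,0,36,85, 0,0,0,-20,0,36,85, 0,0,0,-40,0,0,85]'>/dev/null
python3 -m crank '[0,0,0,-40,0,0,85, 0,0,0,-40,0,0,85, 0,0,0,-40,0,0,85, 0,0,0,-40,0,0,85, 0,0,0,-40,0,0,85]'>/dev/null
python3 -m crank '[0,0,0,-40,0,0,85, 0,0,0,-40,0,0,85, 0,0,0,-40,0,0,85, 0,0,0,-40,0,0,85, 0,0,0,-40,0,0,85]'>/dev/null
python3 -m crank '[0,0,0,-40,0,0,85, 0,0,0,-40,0,0,85, 0,0,0,-40,0,0,85, 0,0,0,-40,0,0,85, 0,0,0,-40,0,0,85]'>/dev/null
python3 go.py 548 336 130 -100.4
```

```text
t 2.6 pos [500.  141.7 221.9] rot [-91.1   1.5 -99.8] w 85.1 F [ 1.3 -0.6  0.6] j [  0.  -8.  -9.  90.   2. 100.]
turn left [ 1.1  0.6 -1.5] shift now axes [-197.1   96.9   16.1] shift after turn [-199.7   91.9   12.2]
```

```bash
python3 -m crank '[0,0,0,-40,0,0,85, 0,0,0,-40,0,0,85, 0,0,0,-40,0,0,85, 0,0,0,-35,0,0,85, 0,0,0,0,0,0,85]'
python3 go.py 548 336 130 -100.4
```

```text
time: 3.02
ee_pos: [0.5241, 0.3076, 0.2235]
ee_rot: [-91.3, 1.6, -99.5]
ft_force: [0.6, -0.7, 0.5]
width: 0.0853
t 3.02 pos [524.1 307.6 223.5] rot [-91.3   1.6 -99.5] w 85.3 F [ 0.6 -0.7  0.5] j [ 17.   7.   6.  89.   2. 117.]
turn left [ 1.3  0.9 -1.6] shift now axes [-29.4  93.9  20.9] shift after turn [-32.2  93.5  18.4]
```

```bash
python3 -m crank '[1.3,0.9,-1.6,-15,30,10,85, 0,0,0,-15,30,9,85, 0,0,0,0,30,0,85, 0,0,0,0,0,0,85, 0,0,0,0,0,0,85]'
python3 go.py 548 336 70 -100.4
```

```text
time: 3.43
ee_pos: [0.5475, 0.339, 0.1302]
ee_rot: [-89.9, -0.1, -100.1]
ft_force: [-0.3, -0.4, 1.8]
width: 0.0847
t 3.43 pos [547.5 339.  130.2] rot [-8.990e+01 -1.000e-01 -1.001e+02] w 84.7 F [-0.3 -0.4  1.8] j [ 20.  14.   4.  80.  -0. 120.]
turn left [-0.1  0.3  0.1] shift now axes [ 2.7 60.3  0.9] shift after turn [ 2.8 60.2  1. ]
```

```bash
python3 -m crank '[0,0,0,2.5,30,0.8,85, 0,0,0,0,30,0,85, 0,0,0,0,20,0,85, 0,0,0,0,15,0,85, 0,0,0,0,0,0,85]' >/dev/null
python3 go.py 548 336 25 -100.4
```

```text
t 3.85 pos [552.1 334.8  42.5] rot [-8.950e+01  1.000e-01 -1.003e+02] w 85.2 F [-0.2  0.2 -0.4] j [ 20.  16.  -3.  71.  -0. 120.]
turn left [-0.5  0.1 -0.1] shift now axes [-0.4 17.4 -4.4] shift after turn [-0.5 17.5 -4.2]
```

```bash
python3 -m crank '[-0.5,0,0,0,9,-4,85, 0,0,0,0,8,0,85, 0,0,0,0,0,0,85, 0,0,0,0,0,0,85]' 
python3 go.py 548 336 25 -100.4
```

```text
time: 4.18
ee_pos: [0.5512, 0.3355, 0.0312]
ee_rot: [-89.7, 0.3, -100.3]
ft_force: [0.5, -0.5, -0.0]
width: 0.0848
t 4.18 pos [551.2 335.5  31.2] rot [ -89.7    0.3 -100.3] w 84.8 F [ 0.5 -0.5 -0. ] j [ 20.  17.  -4.  70.   0. 120.]
turn left [-0.3  0.1 -0.3] shift now axes [ 0.1  6.2 -3.3] shift after turn [ 0.1  6.2 -3.2]
```

```bash
python3 -m crank '[0,0,0,0,6,-3.5,85, 0,0,0,0,0,0,85, 0,0,0,0,0,0,85]' 
python3 go.py 548 336 25 -100.4
python3 - <<'E'
from rig import arm
import cv2
a=arm.read_camera("scene")["color"];b=arm.read_camera("top")["color"]
f=lambda i:cv2.resize(cv2.cvtColor(i,cv2.COLOR_RGB2BGR),None,fx=3,fy=3,interpolation=2)
cv2.imwrite("pics/g1.png",cv2.hconcat([f(a[120:300,370:500]),f(b[120:300,120:250])]))
E
```

```text
time: 4.43
ee_pos: [0.549, 0.3367, 0.0272]
ee_rot: [-89.5, 0.4, -100.3]
ft_force: [0.7, 0.3, -0.5]
width: 0.0851
t 4.43 pos [549.  336.7  27.2] rot [ -89.5    0.4 -100.3] w 85.1 F [ 0.7  0.3 -0.5] j [ 20.  16.  -4.  69.   0. 120.]
turn left [-0.5  0.1 -0.4] shift now axes [ 0.9  2.2 -0.9] shift after turn [ 0.9  2.2 -0.8]
```

View pics/g1.png

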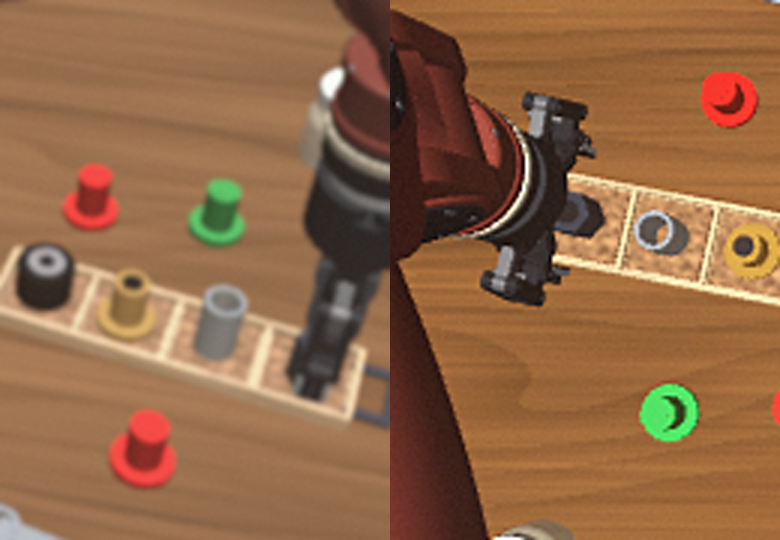

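The jaws straddle the nut across the rack (about (545,205) in the right half), clear of the walls. I'll close them.

```bash
python3 -m crank '[0,0,0,0.5,1,-0.5,25, 0,0,0,0,0,0,20, 0,0,0,0,0,0,20, 0,0,0,0,0,0,20, 0,0,0,0,0,0,20]' 40
python3 -m crank '[0,0,0,0,0,0,20, 0,0,0,0,0,0,20, 0,0,0,0,0,0,20]' 40
python3 go.py 548 336 25 -100.4
```

```text
time: 4.95
ee_pos: [0.5485, 0.3364, 0.0265]
ee_rot: [-89.5, 0.4, -100.3]
ft_force: [1.3, 0.3, -0.7]
width: 0.029
time: 5.2
ee_pos: [0.5484, 0.3363, 0.0264]
ee_rot: [-89.5, 0.4, -100.3]
ft_force: [0.0, -0.1, 1.1]
width: 0.0295
t 5.2 pos [548.4 336.3  26.4] rot [ -89.5    0.4 -100.3] w 29.5 F [ 0.  -0.1  1.1] j [ 20.  16.  -4.  69.   0. 120.]
turn left [-0.5  0.1 -0.4] shift now axes [ 0.4  1.4 -0.4] shift after turn [ 0.4  1.4 -0.3]
```

```bash
python3 -m crank '[0,0,0,0,-15,0,20, 0,0,0,0,-30,0,20, 0,0,0,0,-35,0,20, 0,0,0,0,-35,0,20, 0,0,0,15,0,2,20]'
python3 -m crank '[0,0,0,38,0,5,20, 0,0,0,38,0,5,20, 0,0,0,38,0,5,20, 0,0,0,38,0,5,20, 0,0,0,38,0,5,20]'>/dev/null
python3 -m crank '[0,0,0,38,0,5,20, 0,0,0,38,0,5,20, 0,0,0,38,0,5,20, 0,0,0,38,0,5,20, 0,0,0,38,0,5,20]'>/dev/null
python3 -m crank '[0,0,0,38,0,5,20, 0,0,0,38,0,5,20, 0,0,0,38,0,5,20, 0,0,0,38,0,5,20, 0,0,0,0,0,0,20]'>/dev/null
python3 go.py 516 -337 100 -101.4
```

```text
time: 5.62
ee_pos: [0.5431, 0.3207, 0.1411]
ee_rot: [-90.0, 0.2, -100.2]
ft_force: [1.3, 0.5, 0.8]
width: 0.0294
t 6.87 pos [ 516.3 -239.3  141.6] rot [-89.4   0.2 -99.9] w 28.8 F [ 0.9 -0.  -0.3] j [-38.   0. -10.  80.   0.  62.]
turn left [-0.6  1.5 -0.2] shift now axes [96.5 41.4 16.1] shift after turn [95.9 41.6 19. ]
```

```bash
python3 -m crank '[-0.6,1.5,-0.2,32,0,6,20, 0,0,0,32,10,6,20, 0,0,0,31,15,6,20, 0,0,0,0,15,0,20, 0,0,0,0,0,0,20]'>/dev/null
python3 go.py 516 -337 60 -101.4
```

```text
t 7.28 pos [ 514.4 -343.5   99.8] rot [ -90.     0.  -101.8] w 29.2 F [-0.6  1.2 -1.8] j [-46.  10.  -4.  76.  -0.  56.]
turn left [ 0.  -0.4 -0. ] shift now axes [-6.7 39.8  0.3] shift after turn [-6.7 39.8  0.3]
```

```bash
python3 -m crank '[0,-0.4,0,-6,20,0,20, 0,0,0,0,20,0,20, 0,0,0,0,10,0,20, 0,0,0,0,0,0,20, 0,0,0,0,0,0,20]'>/dev/null
python3 go.py 516 -337 25 -101.4
python3 - <<'E'
from rig import arm
import cv2
a=arm.read_camera("scene")["color"];b=arm.read_camera("top")["color"]
f=lambda i:cv2.resize(cv2.cvtColor(i,cv2.COLOR_RGB2BGR),None,fx=3,fy=3,interpolation=2)
cv2.imwrite("pics/g2.png",cv2.hconcat([f(a[120:300,160:300]),f(b[120:300,380:510])]))
E
```

```text
t 7.7 pos [ 515.8 -336.5   50.3] rot [ -90.     0.  -101.3] w 29.5 F [ 0.3  0.1 -0.2] j [-45.  11.  -7.  71.  -0.  56.]
turn left [ 0.   0.1 -0. ] shift now axes [ 0.4 25.3  0.3] shift after turn [ 0.4 25.3  0.3]
```

View pics/g2.png

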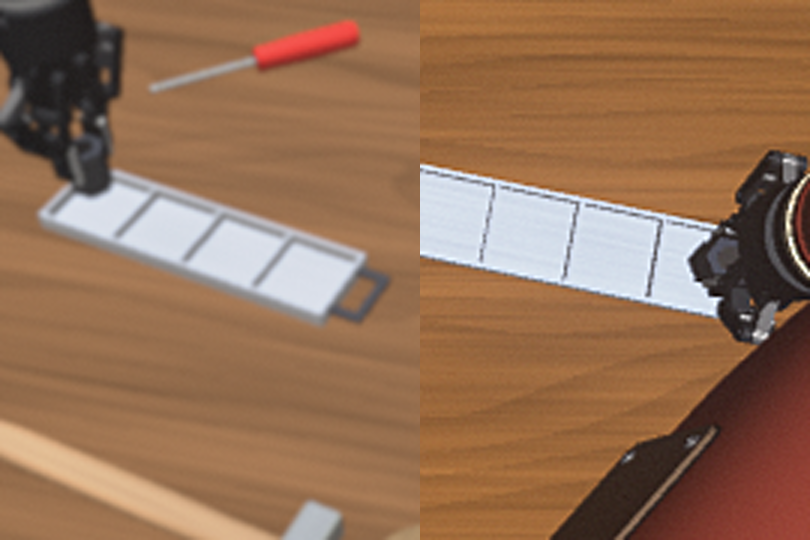

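The nut hangs over the far pocket, about (90,165) in the left half and (715,255) in the right half. I'll lower it gently.

```bash
python3 -m crank '[0,0,0,0,12,0,20, 0,0,0,0,10,0,20, 0,0,0,0,3,0,20, 0,0,0,0,0,0,20, 0,0,0,0,0,0,20]'
python3 go.py 516 -337 22.4 -101.4
```

```text
time: 8.22
ee_pos: [0.5178, -0.3381, 0.0266]
ee_rot: [-89.8, -0.2, -101.3]
ft_force: [-0.8, -0.5, -0.7]
width: 0.0294
t 8.22 pos [ 517.8 -338.1   26.6] rot [ -89.8   -0.2 -101.3] w 29.4 F [-0.8 -0.5 -0.7] j [-45.  12.  -9.  68.  -0.  56.]
turn left [-0.2  0.1  0.2] shift now axes [-0.7  4.2 -2. ] shift after turn [-0.7  4.2 -1.9]
```

```bash
python3 -m crank '[0,0,0,-0.5,3,-1,20, 0,0,0,0,0,0,20, 0,0,0,0,1,0,20, 0,0,0,0,0,0,20]'
python3 -m crank '[0,0,0,0,1,0,20, 0,0,0,0,0,0,20]'
python3 go.py 516 -337 22.4 -101.4
```

```text
time: 8.55
ee_pos: [0.517, -0.3377, 0.0227]
ee_rot: [-89.7, -0.2, -101.3]
ft_force: [-0.8, 0.5, -0.5]
width: 0.0294
time: 8.72
ee_pos: [0.5173, -0.3382, 0.0227]
ee_rot: [-89.7, -0.2, -101.3]
ft_force: [0.6, 0.1, -1.4]
width: 0.029
t 8.72 pos [ 517.3 -338.2   22.7] rot [ -89.7   -0.2 -101.3] w 29.0 F [ 0.6  0.1 -1.4] j [-45.  12.  -9.  68.  -0.  56.]
turn left [-0.3  0.1  0.2] shift now axes [-0.9  0.3 -1.5] shift after turn [-0.9  0.3 -1.5]
```

```bash
python3 -m crank '[0,0,0,0,1.5,0,20, 0,0,0,0,0,0,20]'
python3 -m crank '[0,0,0,0,0.5,0,20, 0,0,0,0,0,0,20]'
```

```text
time: 8.88
ee_pos: [0.5176, -0.3387, 0.0228]
ee_rot: [-89.6, -0.3, -101.3]
ft_force: [0.2, 0.1, -1.1]
width: 0.0292
time: 9.05
ee_pos: [0.5178, -0.3389, 0.0226]
ee_rot: [-89.6, -0.3, -101.3]
ft_force: [-1.5, -0.1, 0.1]
width: 0.0291
```

```bash
python3 -m crank '[0,0,0,0,0,0,50, 0,0,0,0,0,0,85, 0,0,0,0,0,0,85, 0,0,0,0,0,0,85, 0,0,0,0,-10,0,85]'
python3 -m crank '[0,0,0,0,-30,0,85, 0,0,0,0,-35,0,85, 0,0,0,-30,-35,0,85, 0,0,0,-40,0,0,85, 0,0,0,-40,0,0,85]'
python3 - <<'E'
from rig import arm
import cv2,numpy as np
from h import *
A=arm.read_camera("scene");a=A["color"];B=arm.read_camera("top");b=B["color"]
f=lambda i:cv2.resize(cv2.cvtColor(i,cv2.COLOR_RGB2BGR),None,fx=3,fy=3,interpolation=2)
cv2.imwrite("pics/g3.png",cv2.hconcat([f(a[120:300,160:300]),f(b[120:300,380:510])]))
for c in(A,B):
    P=cloud(c);m=(np.abs(P[...,2]-.044)<.006)&(np.hypot(P[...,0]-.516,P[...,1]+.337)<.03)
    ys,xs=np.nonzero(m);print(m.sum(),ray(c,xs.mean(),ys.mean(),.044).round(4),np.median(P[m][:,2]))
E
```

```text
time: 9.47
ee_pos: [0.5167, -0.3378, 0.0303]
ee_rot: [-89.8, -0.2, -101.3]
ft_force: [-1.0, 0.3, 0.1]
width: 0.0845
time: 9.88
ee_pos: [0.5366, -0.2362, 0.1345]
ee_rot: [-89.7, -0.3, -101.9]
ft_force: [0.6, 0.2, -2.0]
width: 0.0847
108 [ 0.5182 -0.3353  0.044 ] 0.04325817924699708
0 [nan nan nan] nan<stdin>:9: RuntimeWarning: Mean of empty slice.
  ret = ret.dtype.type(ret / rcount)
  return _methods._mean(a, axis=axis, dtype=dtype,
```

View pics/g3.png

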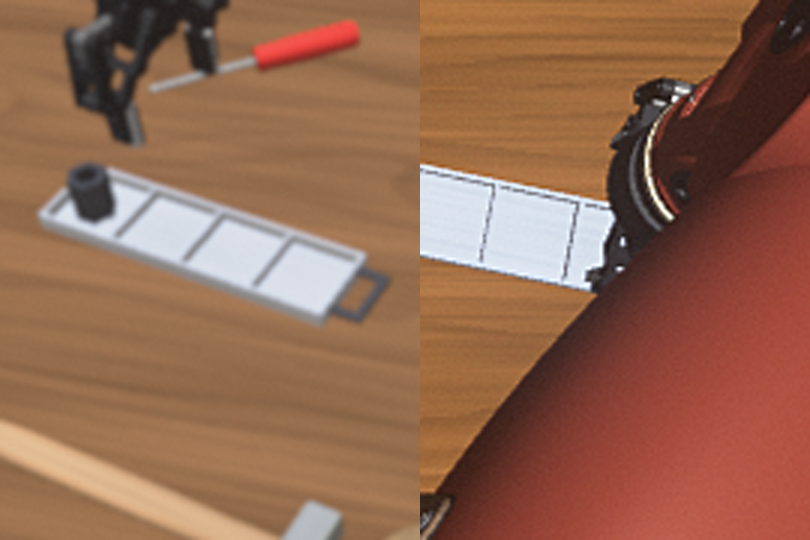

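The nut stands upright in the far pocket (left half about (92,190)), top at 43–44 mm as it should be. The sleeve is next.

```bash
python3 go.py 534 268.5 130 -100.4|tail -1
python3 -m crank '[0,-1.5,0,-38,0,-6,85, 0,0,0,-38,0,-7,85, 0,0,0,-38,0,-7,85, 0,0,0,-38,0,-7,85, 0,0,0,-38,0,-7,85]'>/dev/null
python3 -m crank '[0,0,0,-38,0,-7,85, 0,0,0,-38,0,-7,85, 0,0,0,-38,0,-7,85, 0,0,0,-38,0,-7,85, 0,0,0,-38,0,-7,85]'>/dev/null
python3 -m crank '[0,0,0,-38,0,-7,85, 0,0,0,-30,0,-4,85, 0,0,0,0,0,0,85]'>/dev/null
python3 go.py 534 268.5 110 -100.4
```

```text
turn left [-0.4 -1.1  0.2] shift now axes [-489.8    2.2 -103.5] shift after turn [-491.7    4.8  -94. ]
t 11.07 pos [538.9 238.9 141. ] rot [ -88.9   -0.3 -100.2] w 85.0 F [ 1.2 -0.4  0.5] j [ 12.   3.  -7.  79.  -1. 112.]
turn left [-1.1  0.2  0.3] shift now axes [-28.4  30.6 -10.6] shift after turn [-28.2  31.  -10.1]
```

```bash
python3 -m crank '[-1.1,0.2,0.3,-14,15,-5,85, 0,0,0,-14,15,-5,85, 0,0,0,0,0,0,85, 0,0,0,0,0,0,85]'>/dev/null
python3 go.py 534 268.5 80 -100.4
```

```text
t 11.4 pos [535.1 270.4 112.8] rot [ -89.9    0.  -100.2] w 85.0 F [0.6 0.3 1. ] j [ 14.   6.  -6.  77.  -0. 115.]
turn left [-0.1  0.2 -0. ] shift now axes [ 2.1 32.8 -0.9] shift after turn [ 2.1 32.8 -0.8]
```

```bash
python3 -m crank '[0,0,0,2,25,-1,85, 0,0,0,0,25,0,85, 0,0,0,0,18,0,85, 0,0,0,0,0,0,85, 0,0,0,0,0,0,85]'>/dev/null
python3 go.py 534 268.5 32 -100.4
```

```text
t 11.82 pos [538.1 264.5  48.8] rot [-8.950e+01  1.000e-01 -1.003e+02] w 85.3 F [ 1.2 -0.2  1.3] j [ 14.   8. -11.  70.  -0. 114.]
turn left [-0.5  0.1 -0.1] shift now axes [-3.2 16.7 -4.9] shift after turn [-3.2 16.8 -4.7]
```

```bash
python3 -m crank '[-0.5,0,0,-3,10,-5,85, 0,0,0,0,8,0,85, 0,0,0,0,0,0,85, 0,0,0,0,0,0,85]'>/dev/null
python3 go.py 534 268.5 32 -100.4
```

```text
t 12.15 pos [536.2 267.8  34. ] rot [ -89.8    0.2 -100.4] w 84.8 F [-0.1 -0.4  1.1] j [ 14.   9. -12.  69.   0. 114.]
turn left [-0.2 -0.  -0.2] shift now axes [-0.3  1.9 -2.3] shift after turn [-0.3  2.  -2.3]
```

```bash
python3 -m crank '[0,0,0,0,2,-3,85, 0,0,0,0,0,0,25, 0,0,0,0,0,0,20, 0,0,0,0,0,0,20, 0,0,0,0,0,0,20]' 40 >/dev/null
python3 -m crank '[0,0,0,0,0,0,20, 0,0,0,0,0,0,20, 0,0,0,0,0,0,20]' 40
python3 go.py 534 268.5 32 -100.4
```

```text
time: 12.82
ee_pos: [0.5342, 0.269, 0.0341]
ee_rot: [-89.6, 0.2, -100.4]
ft_force: [0.6, -0.2, -1.4]
width: 0.0286
t 12.82 pos [534.2 269.   34.1] rot [ -89.6    0.2 -100.4] w 28.6 F [ 0.6 -0.2 -1.4] j [ 14.   8. -12.  69.   0. 115.]
turn left [-0.4  0.  -0.2] shift now axes [ 0.6  2.1 -0.1] shift after turn [ 0.6  2.1 -0.1]
```

```bash
python3 -m crank '[0,0,0,0,-15,0,20, 0,0,0,0,-30,0,20, 0,0,0,0,-35,0,20, 0,0,0,0,-30,0,20, 0,0,0,15,0,2,20]'
python3 -m crank '[0,0,0,38,0,7,20, 0,0,0,38,0,7,20, 0,0,0,38,0,7,20, 0,0,0,38,0,7,20, 0,0,0,38,0,7,20]'>/dev/null
python3 -m crank '[0,0,0,38,0,7,20, 0,0,0,38,0,7,20, 0,0,0,38,0,7,20, 0,0,0,38,0,7,20, 0,0,0,38,0,7,20]'>/dev/null
python3 -m crank '[0,0,0,38,0,7,20, 0,0,0,38,0,7,20, 0,0,0,0,0,0,20]'
python3 go.py 529 -272.5 110 -101.4
```

```text
time: 13.23
ee_pos: [0.5292, 0.254, 0.1442]
ee_rot: [-90.0, 0.1, -100.3]
ft_force: [2.1, 0.6, -0.3]
width: 0.0288
time: 14.32
ee_pos: [0.5311, -0.231, 0.1463]
ee_rot: [-89.5, 0.1, -100.0]
ft_force: [0.6, 0.3, -0.5]
width: 0.0284
t 14.32 pos [ 531.1 -231.   146.3] rot [ -89.5    0.1 -100. ] w 28.4 F [ 0.6  0.3 -0.5] j [-37.   2.  -8.  80.   0.  63.]
turn left [-0.5  1.4 -0.1] shift now axes [41.4 36.2  4.8] shift after turn [41.1 36.3  6.1]
```

```bash
python3 -m crank '[-0.5,1.4,0,20,5,3,20, 0,0,0,18,15,3,20, 0,0,0,0,15,0,20, 0,0,0,0,0,0,20, 0,0,0,0,0,0,20]'>/dev/null
python3 go.py 529 -272.5 60 -101.4
```

```text
t 14.73 pos [ 528.9 -275.1  109.9] rot [-9.010e+01  1.000e-01 -1.018e+02] w 28.7 F [ 0.2 -0.3  0.5] j [-40.   6.  -7.  77.   0.  62.]
turn left [ 0.1 -0.4 -0.1] shift now axes [-2.5 49.9 -0.4] shift after turn [-2.6 49.9 -0.4]
```

```bash
python3 -m crank '[0,-0.4,0,-2.5,20,0,20, 0,0,0,0,20,0,20, 0,0,0,0,15,0,20, 0,0,0,0,0,0,20, 0,0,0,0,0,0,20]'>/dev/null
python3 go.py 529 -272.5 31 -101.4
```

```text
t 15.15 pos [ 531.5 -271.2   58.2] rot [ -89.8    0.  -101.2] w 28.7 F [ 0.4 -1.2 -0.6] j [-40.   8. -11.  71.   0.  62.]
turn left [-0.2  0.2 -0. ] shift now axes [ 1.8 27.2 -2.3] shift after turn [ 1.8 27.2 -2.2]
```

```bash
python3 -m crank '[0,0,0,1.5,12,-3,20, 0,0,0,0,8,0,20, 0,0,0,0,5,0,20, 0,0,0,0,0,0,20, 0,0,0,0,0,0,20]'
python3 go.py 529 -272.5 30.1 -101.4
```

```text
time: 15.57
ee_pos: [0.5299, -0.2726, 0.0351]
ee_rot: [-89.6, -0.1, -101.1]
ft_force: [1.1, 0.9, 0.2]
width: 0.0287
t 15.57 pos [ 529.9 -272.6   35.1] rot [-8.960e+01 -1.000e-01 -1.011e+02] w 28.7 F [1.1 0.9 0.2] j [-40.   8. -13.  69.   0.  61.]
turn left [-0.4  0.3  0.1] shift now axes [ 0.1  5.  -0.9] shift after turn [ 0.1  5.  -0.9]
```

```bash
python3 -m crank '[-0.4,0,0,0,4,-1,20, 0,0,0,0,0,0,20, 0,0,0,0,1.5,0,20, 0,0,0,0,0,0,20]'
python3 -m crank '[0,0,0,0,1.5,0,20, 0,0,0,0,0,0,20]'
```

```text
time: 15.9
ee_pos: [0.5294, -0.273, 0.0303]
ee_rot: [-90.0, -0.2, -101.2]
ft_force: [-1.4, -0.4, -0.4]
width: 0.0286
time: 16.07
ee_pos: [0.5299, -0.2737, 0.0304]
ee_rot: [-89.9, -0.2, -101.2]
ft_force: [0.6, 0.5, -1.1]
width: 0.0288
```

```bash
python3 -m crank '[0,0,0,0,0,0,50, 0,0,0,0,0,0,85, 0,0,0,0,0,0,85, 0,0,0,0,0,0,85, 0,0,0,0,-10,0,85]'
python3 -m crank '[0,0,0,0,-30,0,85, 0,0,0,0,-35,0,85, 0,0,0,-30,-35,0,85, 0,0,0,-40,0,0,85, 0,0,0,-40,0,0,85]'
python3 - <<'E'
from rig import arm
import cv2,numpy as np
from h import *
A=arm.read_camera("scene");a=A["color"]
f=lambda i:cv2.resize(cv2.cvtColor(i,cv2.COLOR_RGB2BGR),None,fx=3,fy=3,interpolation=2)
cv2.imwrite("pics/g4.png",cv2.hconcat([f(a[120:300,160:300]),f(a[140:320,360:510])]))
E
python3 go.py 523.3 203.5 130 -100.4
```

```text
time: 16.48
ee_pos: [0.5292, -0.273, 0.0391]
ee_rot: [-90.0, -0.2, -101.2]
ft_force: [0.8, 0.8, -0.4]
width: 0.0847
time: 16.9
ee_pos: [0.5493, -0.1712, 0.1433]
ee_rot: [-89.9, -0.2, -101.7]
ft_force: [0.3, -0.6, -0.9]
width: 0.085
t 16.95 pos [ 550.8 -164.6  144.4] rot [-8.980e+01 -1.000e-01 -1.014e+02] w 85.0 F [3.6 6.3 0.9] j [-30.   1.  -8.  80.  -0.  72.]
turn left [-0.2 -1.   0.1] shift now axes [-355.3   13.6 -100. ] shift after turn [-357.1   14.4  -93.5]
```

View pics/g4.png

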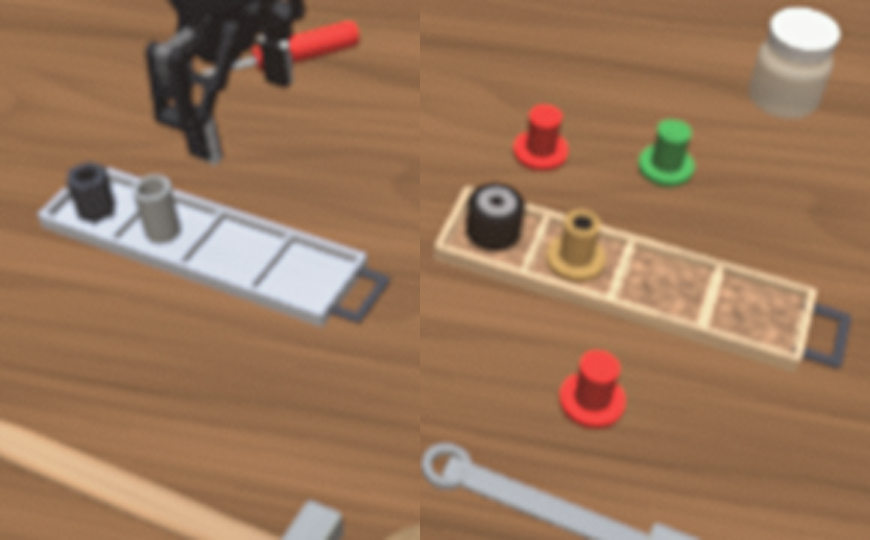

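The nut (92,190) and sleeve (158,208) both stand in their pockets. The brass bush (580,240) and wheel (495,215) are undisturbed. The bush is next.

```bash
python3 -m crank '[0,-1,0,-38,0,-10,85, 0,0,0,-38,0,-10,85, 0,0,0,-38,0,-10,85, 0,0,0,-38,0,-10,85, 0,0,0,-38,0,-10,85]'>/dev/null
python3 -m crank '[0,0,0,-38,0,-10,85, 0,0,0,-38,0,-10,85, 0,0,0,-38,0,-10,85, 0,0,0,-25,0,-5,85, 0,0,0,0,0,0,85]'>/dev/null
python3 go.py 523.3 203.5 110 -100.4
```

```text
t 17.78 pos [526.3 187.3 152.4] rot [ -89.2   -0.  -100.3] w 85.0 F [-0.1  0.2  0.2] j [  6.  -2. -11.  80.  -0. 107.]
turn left [-0.8  0.1  0. ] shift now axes [-15.4  42.4  -6.4] shift after turn [-15.4  42.4  -5.8]
```

```bash
python3 -m crank '[-0.8,0,0,-8,20,-3,85, 0,0,0,-7,20,-3,85, 0,0,0,0,0,0,85, 0,0,0,0,0,0,85]'>/dev/null
python3 go.py 523.3 203.5 80 -100.4
```

```text
t 18.12 pos [523.9 205.9 115.5] rot [ -89.8    0.  -100. ] w 85.3 F [0.7 0.2 0.4] j [  8.  -0. -13.  77.  -0. 108.]
turn left [-0.2  0.4 -0. ] shift now axes [ 2.4 35.4 -0.3] shift after turn [ 2.4 35.5 -0.2]
```

```bash
python3 -m crank '[0,0.4,0,1,25,-2,85, 0,0,0,0,25,-1,85, 0,0,0,0,20,0,85, 0,0,0,0,0,0,85, 0,0,0,0,0,0,85]'>/dev/null
python3 go.py 523.3 203.5 26 -100.4
```

```text
t 18.53 pos [525.4 202.3  51.4] rot [-8.930e+01  1.000e-01 -1.006e+02] w 84.9 F [ 0.2  0.2 -0.3] j [  8.   1. -18.  70.  -0. 108.]
turn left [-0.7 -0.2 -0.1] shift now axes [-0.8 25.4 -2.6] shift after turn [-0.8 25.4 -2.3]
```

```bash
python3 -m crank '[-0.7,0,0,-1,13,-4,85, 0,0,0,0,11,0,85, 0,0,0,0,0,0,85, 0,0,0,0,0,0,85]'>/dev/null
python3 go.py 523.3 203.5 26 -100.4
```

```text
t 18.87 pos [524.8 203.3  30.6] rot [ -89.8    0.2 -100.7] w 85.1 F [ 0.  -0.1  0.6] j [  8.   3. -19.  68.   0. 108.]
turn left [-0.2 -0.3 -0.2] shift now axes [ 0.1  4.6 -1.5] shift after turn [ 0.1  4.6 -1.5]
```

```bash
python3 -m crank '[0,0,0,0,4.5,-2.5,85, 0,0,0,0,0,0,85, 0,0,0,0,0,0,22, 0,0,0,0,0,0,16, 0,0,0,0,0,0,16]' 40 
python3 -m crank '[0,0,0,0,0,0,16, 0,0,0,0,0,0,16, 0,0,0,0,0,0,16, 0,0,0,0,0,0,16]' 40
python3 go.py 523.3 203.5 26 -100.4
```

```text
time: 19.28
ee_pos: [0.5229, 0.2041, 0.0271]
ee_rot: [-89.7, 0.2, -100.6]
ft_force: [0.2, 0.6, -0.3]
width: 0.0515
time: 19.62
ee_pos: [0.5233, 0.2043, 0.0278]
ee_rot: [-89.6, 0.3, -100.6]
ft_force: [0.6, 0.0, -1.1]
width: 0.0247
t 19.62 pos [523.3 204.3  27.8] rot [ -89.6    0.3 -100.6] w 24.7 F [ 0.6  0.  -1.1] j [  8.   3. -19.  68.   0. 109.]
turn left [-0.4 -0.2 -0.3] shift now axes [0.8 1.8 0.1] shift after turn [0.8 1.8 0.1]
```

```bash
python3 -m crank '[0,0,0,0,-15,0,16, 0,0,0,0,-30,0,16, 0,0,0,0,-35,0,16, 0,0,0,0,-35,0,16, 0,0,0,15,0,4,16]'
python3 -m crank '[0,0,0,38,0,9,16, 0,0,0,38,0,9,16, 0,0,0,38,0,9,16, 0,0,0,38,0,9,16, 0,0,0,38,0,9,16]'>/dev/null
python3 -m crank '[0,0,0,38,0,9,16, 0,0,0,38,0,9,16, 0,0,0,38,0,9,16, 0,0,0,25,0,9,16, 0,0,0,0,0,0,16]'
python3 go.py 542 -207.5 110 -101.4
```

```text
time: 20.03
ee_pos: [0.5196, 0.1892, 0.1428]
ee_rot: [-90.1, 0.1, -100.5]
ft_force: [1.7, -0.2, 0.2]
width: 0.0245
time: 20.87
ee_pos: [0.5407, -0.1647, 0.1445]
ee_rot: [-89.8, 0.1, -100.2]
ft_force: [0.5, -0.3, -1.1]
width: 0.0248
t 20.87 pos [ 540.7 -164.7  144.5] rot [-8.980e+01  1.000e-01 -1.002e+02] w 24.8 F [ 0.5 -0.3 -1.1] j [-30.  -0. -10.  80.   0.  70.]
turn left [-0.2  1.2 -0.1] shift now axes [41.9 34.4  8.8] shift after turn [41.7 34.5  9.8]
```

```bash
python3 -m crank '[0,1.2,0,20,5,5,16, 0,0,0,19,15,4,16, 0,0,0,0,15,0,16, 0,0,0,0,0,0,16, 0,0,0,0,0,0,16]'>/dev/null
python3 go.py 542 -207.5 60 -101.4
```

```text
t 21.28 pos [ 541.6 -208.   107.8] rot [ -89.8    0.2 -101.7] w 24.7 F [-0.2  0.5  0. ] j [-34.   3. -10.  77.   0.  68.]
turn left [-0.2 -0.3 -0.2] shift now axes [-0.4 47.8  0.1] shift after turn [-0.6 47.8  0.2]
```

```bash
python3 -m crank '[0,-0.3,0,-0.5,20,-1,16, 0,0,0,0,20,-1,16, 0,0,0,0,20,0,16, 0,0,0,0,0,0,16, 0,0,0,0,0,0,16]'>/dev/null
python3 go.py 542 -207.5 26 -101.4
```

```text
t 21.7 pos [ 542.  -204.4   50.9] rot [-8.960e+01  1.000e-01 -1.012e+02] w 24.3 F [ 0.5 -0.9 -0.9] j [-34.   5. -15.  70.   0.  67.]
turn left [-0.4  0.2 -0.1] shift now axes [ 3.1 24.9  0.4] shift after turn [ 3.1 24.9  0.6]
```

```bash
python3 -m crank '[-0.4,0,0,2.5,12,-1,16, 0,0,0,0,8,0,16, 0,0,0,0,3,0,16, 0,0,0,0,0,0,16, 0,0,0,0,0,0,16]'
python3 go.py 542 -207.5 23.6 -101.4
```

```text
time: 22.12
ee_pos: [0.5428, -0.2071, 0.0306]
ee_rot: [-89.8, 0.0, -101.1]
ft_force: [-0.0, 0.7, -0.8]
width: 0.0245
t 22.12 pos [ 542.8 -207.1   30.6] rot [ -89.8    0.  -101.1] w 24.5 F [-0.   0.7 -0.8] j [-34.   6. -15.  68.   0.  67.]
turn left [-0.2  0.3 -0. ] shift now axes [ 0.6  7.  -0.7] shift after turn [ 0.6  7.  -0.7]
```

```bash
python3 -m crank '[0,0,0,0,5,-1,16, 0,0,0,0,0,0,16, 0,0,0,0,1.5,0,16, 0,0,0,0,0,0,16]'
python3 -m crank '[0,0,0,0,1.5,0,16, 0,0,0,0,0,0,16]'
```

```text
time: 22.45
ee_pos: [0.5423, -0.2073, 0.0246]
ee_rot: [-89.7, -0.0, -101.1]
ft_force: [-0.5, -0.2, -0.7]
width: 0.0244
time: 22.62
ee_pos: [0.5428, -0.2078, 0.024]
ee_rot: [-89.6, -0.0, -101.1]
ft_force: [-0.6, -0.0, -0.3]
width: 0.0248
```

```bash
python3 -m crank '[0,0,0,0,0.5,0,16, 0,0,0,0,0,0,50, 0,0,0,0,0,0,85, 0,0,0,0,0,0,85, 0,0,0,0,0,0,85]'
python3 -m crank '[0,0,0,0,-10,0,85, 0,0,0,0,-30,0,85, 0,0,0,0,-35,0,85, 0,0,0,-30,-35,0,85, 0,0,0,-40,0,0,85]'
python3 -m crank '[0,-1,0,-38,0,-10,85, 0,0,0,-38,0,-10,85, 0,0,0,-38,0,-10,85, 0,0,0,-38,0,-10,85, 0,0,0,-38,0,-10,85]'>/dev/null
python3 go.py 508.8 140 110 -100.4
python3 - <<'E'
from rig import arm
import cv2,numpy as np
from h import *
A=arm.read_camera("scene");a=A["color"];b=arm.read_camera("top")["color"]
f=lambda i:cv2.resize(cv2.cvtColor(i,cv2.COLOR_RGB2BGR),None,fx=3,fy=3,interpolation=2)
cv2.imwrite("pics/g5.png",cv2.hconcat([f(a[120:260,160:300]),f(b[145:285,375:505])]))
E
```

```text
time: 23.03
ee_pos: [0.5434, -0.2083, 0.024]
ee_rot: [-89.6, -0.1, -101.1]
ft_force: [0.3, 0.4, -0.2]
width: 0.0717
time: 23.45
ee_pos: [0.5533, -0.145, 0.135]
ee_rot: [-89.8, -0.0, -101.5]
ft_force: [1.9, -0.1, 1.0]
width: 0.0849
t 23.87 pos [542.6  56.5 143.4] rot [-8.910e+01 -1.000e-01 -1.008e+02] w 84.8 F [1.6 0.1 0. ] j [ -8.  -5. -14.  79.  -0.  93.]
turn left [-0.9 -0.4  0.1] shift now axes [-75.8  32.5 -49.3] shift after turn [-76.1  33.4 -48.3]
```

View pics/g5.png

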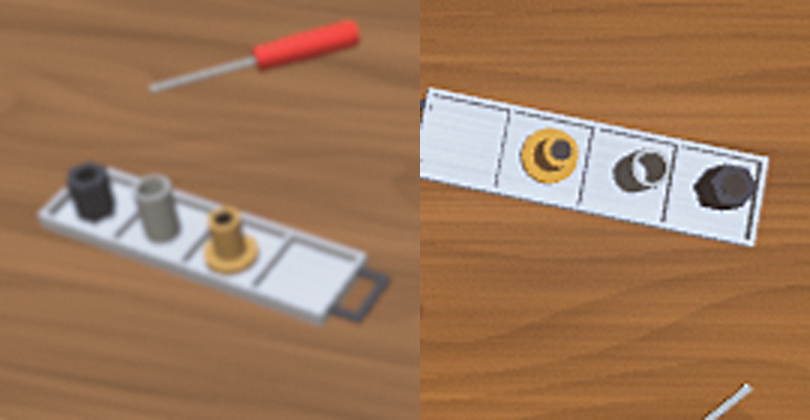

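Right half: the bush (550,155), sleeve (640,172) and nut (723,187) stand in their pockets, and the handle pocket is empty. Now the wheel.

```bash
python3 -m crank '[-0.9,-0.4,0,-35,0,-22,85, 0,0,0,-33,10,-20,85, 0,0,0,0,15,0,85, 0,0,0,0,0,0,85, 0,0,0,0,0,0,85]'>/dev/null
python3 go.py 508.8 140 80 -100.4
```

```text
t 24.38 pos [514.7 133.4 122.1] rot [-89.7  -0.  -99.8] w 84.5 F [0.7 0.  0.8] j [  0.  -6. -18.  78.  -0. 100.]
turn left [-0.3  0.6  0. ] shift now axes [-5.5 42.1 -7.1] shift after turn [-5.4 42.1 -6.9]
```

```bash
python3 -m crank '[-0.3,0.6,0,-6,20,-7,85, 0,0,0,0,25,-1,85, 0,0,0,0,25,-1,85, 0,0,0,0,0,0,85, 0,0,0,0,0,0,85]'>/dev/null
python3 go.py 508.8 140 22 -100.4
```

```text
t 24.8 pos [511.7 136.6  56.9] rot [ -89.6    0.  -100.8] w 85.1 F [ 0.3 -0.2  1.1] j [  1.  -4. -23.  71.  -0. 102.]
turn left [-0.4 -0.4 -0. ] shift now axes [-2.8 34.9 -3.8] shift after turn [-2.8 34.9 -3.5]
```

```bash
python3 -m crank '[-0.4,-0.4,0,-3,15,-5,85, 0,0,0,0,12,0,85, 0,0,0,0,5,0,85, 0,0,0,0,0,0,85, 0,0,0,0,0,0,85]'>/dev/null
python3 go.py 508.8 140 22 -100.4
```

```text
t 25.22 pos [510.6 139.1  27. ] rot [-8.970e+01  1.000e-01 -1.005e+02] w 85.0 F [0.6 0.1 0.6] j [  1.  -3. -25.  68.   0. 102.]
turn left [-0.3 -0.1 -0.1] shift now axes [-0.5  5.  -2. ] shift after turn [-0.5  5.  -2. ]
```

```bash
python3 -m crank '[0,0,0,-0.5,5,-2.5,85, 0,0,0,0,0,0,85, 0,0,0,0,0,0,40, 0,0,0,0,0,0,34, 0,0,0,0,0,0,34]' 40 
python3 -m crank '[0,0,0,0,0,0,34, 0,0,0,0,0,0,34, 0,0,0,0,0,0,34, 0,0,0,0,0,0,34]' 40
python3 go.py 508.8 140 22 -100.4
```

```text
time: 25.63
ee_pos: [0.509, 0.1403, 0.023]
ee_rot: [-89.6, 0.1, -100.5]
ft_force: [0.5, -0.4, 1.1]
width: 0.0509
time: 25.97
ee_pos: [0.5095, 0.1404, 0.0238]
ee_rot: [-89.6, 0.1, -100.5]
ft_force: [0.8, -0.8, -1.1]
width: 0.0421
t 25.97 pos [509.5 140.4  23.8] rot [-8.960e+01  1.000e-01 -1.005e+02] w 42.1 F [ 0.8 -0.8 -1.1] j [  1.  -3. -25.  67.   0. 102.]
turn left [-0.4 -0.1 -0.1] shift now axes [ 0.5  1.8 -0.6] shift after turn [ 0.5  1.8 -0.6]
```

```bash
python3 -m crank '[0,0,0,0,-15,0,34, 0,0,0,0,-30,0,34, 0,0,0,0,-35,0,34, 0,0,0,0,-35,0,34, 0,0,0,15,0,6,34]'
python3 -m crank '[0,0,0,36,0,13,34, 0,0,0,36,0,13,34, 0,0,0,36,0,13,34, 0,0,0,36,0,13,34, 0,0,0,36,0,13,34]'>/dev/null
python3 -m crank '[0,0,0,20,0,5,34, 0,0,0,0,0,0,34]'
python3 go.py 555 -143 110 -101.4
```

```text
time: 26.38
ee_pos: [0.5079, 0.1257, 0.1396]
ee_rot: [-90.0, 0.1, -100.4]
ft_force: [0.6, -0.3, 0.3]
width: 0.0423
time: 26.97
ee_pos: [0.5443, -0.0938, 0.1434]
ee_rot: [-89.6, 0.0, -100.1]
ft_force: [0.4, 0.8, -0.6]
width: 0.0424
t 26.97 pos [544.3 -93.8 143.4] rot [ -89.6    0.  -100.1] w 42.4 F [ 0.4  0.8 -0.6] j [-23.  -3. -12.  80.   0.  77.]
turn left [-0.4  1.3 -0. ] shift now axes [46.6 33.5 19. ] shift after turn [46.1 33.4 20.3]
```

```bash
python3 -m crank '[-0.4,1.3,0,22,5,10,34, 0,0,0,22,15,9,34, 0,0,0,0,15,0,34, 0,0,0,0,0,0,34, 0,0,0,0,0,0,34]'>/dev/null
python3 go.py 555 -143 60 -101.4
```

```text
t 27.38 pos [ 555.1 -142.8  107.6] rot [-9.000e+01  1.000e-01 -1.016e+02] w 42.5 F [ 0.3 -0.  -0.4] j [-28.   2. -11.  77.   0.  74.]
turn left [-0.  -0.2 -0.1] shift now axes [ 0.2 47.6 -0. ] shift after turn [ 0.2 47.6 -0. ]
```

```bash
python3 -m crank '[0,-0.2,0,1,20,-1,34, 0,0,0,1,20,-1,34, 0,0,0,0,20,0,34, 0,0,0,0,0,0,34, 0,0,0,0,0,0,34]'>/dev/null
python3 go.py 555 -143 23 -101.4
```

```text
t 27.8 pos [ 554.5 -140.7   50.9] rot [-8.980e+01  1.000e-01 -1.012e+02] w 42.2 F [ 0.1 -0.9 -0.5] j [-27.   4. -16.  70.   0.  74.]
turn left [-0.2  0.2 -0.1] shift now axes [ 2.2 27.9  0.9] shift after turn [ 2.2 27.9  1. ]
```

```bash
python3 -m crank '[0,0,0,2,12,0,34, 0,0,0,0,10,0,34, 0,0,0,0,4,0,34, 0,0,0,0,0,0,34, 0,0,0,0,0,0,34]'
python3 go.py 555 -143 19.8 -101.4
```

```text
time: 28.22
ee_pos: [0.5565, -0.1424, 0.0272]
ee_rot: [-89.5, -0.0, -101.0]
ft_force: [0.9, 0.9, -1.3]
width: 0.0422
t 28.22 pos [ 556.5 -142.4   27.2] rot [ -89.5   -0.  -101. ] w 42.2 F [ 0.9  0.9 -1.3] j [-27.   5. -17.  68.   0.  74.]
turn left [-0.5  0.4  0. ] shift now axes [ 0.9  7.4 -1.4] shift after turn [ 0.9  7.4 -1.3]
```

```bash
python3 -m crank '[-0.5,0,0,0.5,5.5,-1.5,34, 0,0,0,0,0,0,34, 0,0,0,0,1.5,0,34, 0,0,0,0,0,0,34]'
python3 -m crank '[0,0,0,0,1.5,0,34, 0,0,0,0,0,0,34]'
```

```text
time: 28.55
ee_pos: [0.5554, -0.1431, 0.0206]
ee_rot: [-90.0, -0.0, -101.1]
ft_force: [-0.7, -0.4, -0.5]
width: 0.042
time: 28.72
ee_pos: [0.5559, -0.1435, 0.0197]
ee_rot: [-89.9, -0.1, -101.1]
ft_force: [-0.1, -0.7, -0.2]
width: 0.0422
```

Release, then back well clear toward the middle.

```bash
python3 -m crank '[0,0,0,0,0,0,60, 0,0,0,0,0,0,85, 0,0,0,0,0,0,85, 0,0,0,0,0,0,85, 0,0,0,0,-10,0,85]'
python3 -m crank '[0,0,0,0,-30,0,85, 0,0,0,0,-35,0,85, 0,0,0,-30,-35,0,85, 0,0,0,-40,0,0,85, 0,0,0,-40,0,0,85]'
python3 -m crank '[0,0,0,-38,0,-10,85, 0,0,0,-38,0,-10,85, 0,0,0,-38,0,-10,85, 0,0,0,0,0,0,85, 0,0,0,0,0,0,85]'
python3 - <<'E'
from rig import arm
import cv2,numpy as np
from h import *
A=arm.read_camera("scene");a=A["color"];B=arm.read_camera("top");b=B["color"]
f=lambda i:cv2.resize(cv2.cvtColor(i,cv2.COLOR_RGB2BGR),None,fx=3,fy=3,interpolation=2)
cv2.imwrite("pics/g6.png",cv2.hconcat([f(a[120:260,160:300]),f(b[145:285,370:500])]))
d=np.radians(78.62);d=np.array([np.cos(d),np.sin(d)])
for nm,h,y in(("wheel",.038,99),("bush",.046,33),("sleeve",.054,-33),("nut",.044,-99)):
    q=(np.array([535,-240.5])+y*d)/1000
    for c in(A,B):
        P=cloud(c);m=(np.abs(P[...,2]-h)<.006)&(np.hypot(P[...,0]-q[0],P[...,1]-q[1])<.03)
        ys,xs=np.nonzero(m);e=ray(c,xs.mean(),ys.mean(),h)[:2]-q
        print(nm,m.sum(),"off mm",(e*1000).round(1),"top",np.median(P[m][:,2]).round(4),"want",h)
E
```

```text
time: 29.13
ee_pos: [0.555, -0.143, 0.0285]
ee_rot: [-90.0, -0.0, -101.1]
ft_force: [-0.1, -0.3, -0.4]
width: 0.0853
time: 29.55
ee_pos: [0.5756, -0.0412, 0.1337]
ee_rot: [-89.9, -0.1, -101.6]
ft_force: [-0.7, -0.2, -0.4]
width: 0.0852
time: 29.97
ee_pos: [0.571, 0.0884, 0.1413]
ee_rot: [-89.4, 0.1, -101.3]
ft_force: [0.5, 0.5, -1.3]
width: 0.0849
wheel 223 off mm [2.6 2. ] top 0.0378 want 0.038
wheel 291 off mm [ 1.5 -1.1] top 0.0389 want 0.038
bush 85 off mm [1.7 2.5] top 0.0453 want 0.046
bush 110 off mm [ 1.8 -0.8] top 0.047 want 0.046
sleeve 68 off mm [1.8 1.9] top 0.0523 want 0.054
sleeve 79 off mm [ 2.  -1.1] top 0.0543 want 0.054
nut 113 off mm [3.2 2.6] top 0.0428 want 0.044
nut 166 off mm [ 2.9 -1. ] top 0.0447 want 0.044
```

View pics/g6.png

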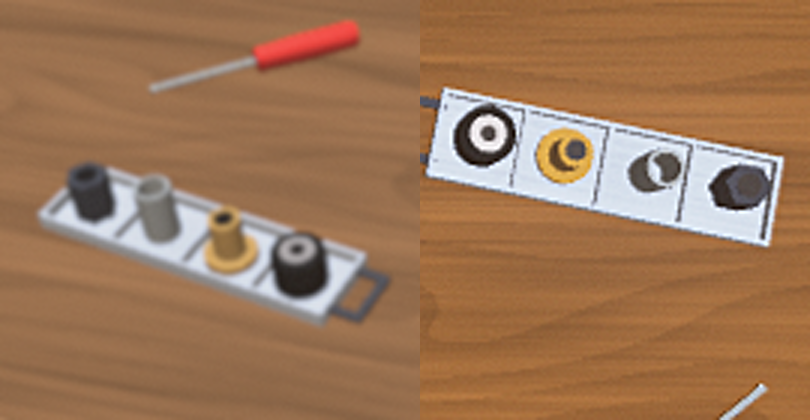

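All four stand in the aluminium rack. From its handle they are wheel (485,135), bush (565,153), sleeve (655,172) and nut (738,187), each upright, at floor height and within 3–4 mm of its pocket's middle. Handing in.

```bash
python3 -c "
from rig import arm
print(arm.sign_off())"
```

```text
the job is handed in; nothing more can be done
None
```

All four parts are in the aluminium rack in reverse order and the job is handed in; it took about 30 s on the robot's clock. Counted from the handle, the plywood rack held nut, sleeve, bush (the brass one), wheel. The aluminium rack now holds wheel, bush, sleeve, nut.

- **Position:** in the last pictures each part stands upright in its own pocket, within about 4 mm of the middle. Both cameras put the tops within 2 mm of the height expected on the pocket floor.
- **Release:** the gripper was open and well clear of both racks. The wrist force readings I saw stayed below about 8 N.
- **Disagreements:** the two cameras differ by about 3 mm in y, roughly their stated calibration. The gripper width read 0.5 to 2 mm below the true part sizes. Setting each part down gave no clear contact force, so I judged floor contact from height alone.

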